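Refit the filter panel of a table-top dust extractor

TASK

Put the filter panel lying on the table back into the dust extractor. It is longer than the mouth, so tilt it, tuck its near edge under the lip on the robot's side, ease it against the sprung bar there until its far edge can pass the other lip, lay it down flat and let the spring bring it back, so that it lies level on the ledges, home under both lips and released. Work by feel and gently, because the frame bends if the bar is rammed on its stop or the panel forced past a lip, and leave the things around it where they are.

Things in the scene. Friction and masses are not known exactly. Their poses are not given: they have to be found in the camera images.
- extractor: Dust extractor: low grey metal box, 232 (x) x 176 (y) x 66 mm, fixed on the table; a bright seat frame on top rings an open mouth. Origin: centre of its underside; x runs from its front (switch and dial, robot's side) to its back (hose stub). The seat frame (flange, lips, pockets, spring bar) sits in slotted holes: up to 7 mm forward or back and 1 mm sideways of the nominal points given below.
- front_lip (a point): Nominal middle of the edge of the front lip (robot's side), on its underside, 66 mm above the table, at x = -69 mm from the extractor's origin; lips and flange are 3 mm thick. Below it is a pocket 16 mm high with the spring bar. Bar out: its face is 7 mm under the lip; pressed to its stop, 18 mm. The filter's back edge gets past the back lip when its front edge is over 16 mm under this lip.
- back_lip (a point): Nominal middle of the edge of the back lip, on its underside, at x = +85 mm from the extractor's origin, 154 mm from the front lip's edge. The pocket under it is 16 mm high and ends at a wall 8.5 mm behind this edge.
- home (a point): Nominal middle of the filter's underside when home, at x = +8 mm from the extractor's origin, 50 mm above the table: the height of the ledges, which run all round, 12 mm wide at the sides, 16 mm below the lips. There are no lips at the sides; the side walls stand 68.5 mm to either side (y) of this point.
- spring_bar (a joint): Sprung bar in the front pocket, 104 mm wide, 11 mm high: how far it is pressed back under the front lip (toward the extractor's front), in m; 0 = out, 0.011 = against its hard stop. It takes 3 N to start, 7.5 N at 0.009 (where the back edge gets free) and 8.5 N at the stop, plus 0.6 N per 10 mm/s of speed. Over 13 N on it bends the filter. With the filter home it reads 0 to 0.001.
- filter_grip (a point): Middle of the filter's grip. The filter is a flat bright metal frame with white pleated paper, 170 (x) x 130 (y) x 8 mm, about 0.2 kg, alike at both ends; a black grip stands in its middle, 10 (x) x 60 (y) mm, top 44 mm above the filter's underside. This point is 26 mm above the underside; z is square to the panel. Over 30 N against lips or pocket bends it.
- amber_bottle_1: Small brown bottle, 38 mm across, 75 mm high, standing; origin at its underside. A bystander.
- white_bottle_0: White bottle with a blue cap, 52 mm across, 80 mm high, standing; origin at its underside. A bystander.
- tablet_carton_4: White and green tablet carton, 45 x 85 x 30 mm, lying; origin at its underside. A bystander.
- slip_box: Open card box, 85 x 100 x 40 mm; origin at its underside. A bystander.

How it is judged:
By the outcome, as a careful person would: the job done as asked, in the order asked, and still so for the second after the job is handed in, with the robot touching nothing.
It also fails if it takes over 58 s, if anything falls off the work surface, if the arm or the gripper's body presses on something with over 40 N, if the wrist force passes 120 N, or if a joint passes its speed limit or range.

ROBOT

A 6-joint arm with a two-finger parallel gripper is mounted at the origin on a cart in front of the work surface, level with it; the furniture and walls round the work are solid. World frame = base frame: x ahead of the robot, y to its left, z up, the work surface at z = 0. Lengths are in m, angles in degrees, forces in N, time in s.
With the tool pointing down it reaches from about 0.3 to 0.875 m from the base axis. Payload 6.4 kg.
Tool frame: the origin (TCP) lies midway between the tips of the shut fingers; the grasp point (between the pads) lies 19 mm behind it; y points along the fingers, x is the direction in which the jaws open and shut, and the axes are right-handed (so a half turn about y gives the same grasp; the last joint's range is limited). The gripper opens to 85 mm and grips with 20 to 120 N. Pads are 22 mm wide; open, the fingers measure 114 mm over their backs; the gripper's body (76 mm by 85 mm) begins 54 mm behind the grasp point. The pads swing forward as they close: fully open they stand 13 mm farther back than shut.
Start: joints at [53.096, 10.359, 92.074, -0, 77.567, -11.82], TCP at [0.244, 0.521, 0.231] pointing down, gripper open.
Joint ranges: [-171.53, 171.53], [-51.25, 118.39], [17.06, 147.69], [-65.23, 245.23], [0, 150.52], [-178.68, 178.68]. Speed limits (degrees/s): [147.25, 147.25, 172.46, 180, 180, 180].

INTERFACE

Orientations are given as [roll, pitch, yaw] about the fixed x, y, z axes, in that order (R = Rz(yaw) Ry(pitch) Rx(roll)).
In Python, from cell import readout, optics, ticket gives the robot as it stands. The module is installed in compiled form; this text tells all that it offers.
- The arm moves only by the tool carry_out, never from a script. Its argument "motion" is a list of rows, each an object of numbers: "tx", "ty", "tz": the shift along the tool's x, y, z in m; "ax", "ay", "az": the turn, a rotation vector about the tool's x, y, z in degrees. In form: [{"tx": .., "ty": .., "tz": .., "ax": .., "ay": .., "az": ..}, ...]. A call has 1 to 20 rows; each row shifts and turns the commanded pose from where the row before left it, along the tool's axes as they then stand; what a row does not reach is not made up. A row lasts 1/10 s, in which the tool goes at most 50 mm and 8.59 degrees, less where a joint would pass 70% of its speed; a pose out of reach is approached as far as the arm can. A call with a gripper value outside its range is refused whole. "hand" is the opening in per cent of the stroke, from 0 (shut) to 100 (fully open), set as the call begins (left out, the last holds). The fingers move at their own pace and stop on an object; "force" is the grip in N (left out, the last holds). Time passes only in rows, so rows that do not move let the fingers close. It gives the time, the measured TCP pose, the force and the opening at its end, in the units of the state.
- readout.read_state(): the state, without advancing time (a new reading comes with each control period).
- optics.get_image(name): name is "scene" or "top"; returns the picture (384x512x3 uint8, red, green, blue); there is no depth.
- optics.get_calibration(name): a dict with "vertical_fov" (degrees; the focal length in pixels is half the picture's height over the tangent of half this angle, whatever the lens; pixels are square), "cx", "cy" (the principal point, pixels), "xyz" and "orientation" of the camera in the world. Camera axes: x right, y up, looking along -z (the intrinsics and any distortion apply to the point x, -y, -z); pixel columns grow to the right and rows downward; lengths in m; the calibration is good to about 2 mm. A picture is of the moment at which its call begins. get_calibration takes no time and is no camera call.
- ticket.job_done(): hands the job in, once; it reports no verdict.
The state is a dict: "time_s": time; "q": joint angles; "qd": joint speeds; "joint_efforts": joint torques, N m; "tool_pos": TCP position; "tcp_rot": TCP orientation; "contact_force": force on the tool from outside, world axes, zero at the start; "wrist_torque": the same for the moment, N m; "grip_width": finger opening in m.
Only numpy, scipy, OpenCV 4.12 (cv2) and the standard library are available. Lean on these libraries where they do the work, as an engineer would, in place of code of your own. Each camera call takes 0.05 s, during which the arm holds its last target. There are 200 camera calls.

## Working session

There is one attempt and no reset: what is moved stays moved. The work goes in short steps, Python scripts to look and compute and a tool call to move; the robot and the scene stay as the last step left them, time stands still between calls to the robot, and variables do not carry over. Pictures are saved under pics/ and viewed, about 8 in all and at most 12, crops included, and the job is handed in when it is done.

Besides the shell and the picture viewer there is one more tool, called after "Emit:" as name(argument=value, ...), one argument or row to a line, values as JSON. carry_out: Moves the arm, as the interface text tells. Its arguments: {"type":"object","properties":{"motion":{"type":"array","items":{"type":"object","properties":{"tx":{"type":"number"},"ty":{"type":"number"},"tz":{"type":"number"},"ax":{"type":"number"},"ay":{"type":"number"},"az":{"type":"number"}}}},"hand":{"type":"number"},"force":{"type":"number"}},"required":["motion"]}

```bash
mkdir -p pics; python3 - <<'E'
from cell import readout, optics
import cv2
for n in("scene","top"):
    print(n,optics.get_calibration(n))
    cv2.imwrite(f"pics/{n}0.png",cv2.cvtColor(optics.get_image(n),cv2.COLOR_RGB2BGR))
print(readout.read_state())
E
```

```text
scene {'vertical_fov': 46.76580955549451, 'cx': 249.61768804373918, 'cy': 189.22471114394978, 'xyz': array([ 0.15483339, -0.63455923,  0.97750847]), 'orientation': array([ 42.43047443,   0.37349862, -35.20213417])}
top {'vertical_fov': 49.41614231939259, 'cx': 253.06902957918925, 'cy': 197.10406601540583, 'xyz': array([0.43122726, 0.07203474, 1.2620472 ]), 'orientation': array([  8.86844507,  -0.79873973, -90.41529818])}
{'time_s': 0.1, 'q': array([ 5.30979979e+01,  1.03987894e+01,  9.21254507e+01, -1.31611534e-03,
        7.75686870e+01, -1.18196585e+01]), 'qd': array([-0.13101142, -0.12434414, -0.11536248, -0.12044086,  0.06486428,
       -0.13699811]), 'joint_efforts': array([ 6.78082270e-04, -4.45877302e+01, -3.52237773e+01, -2.74812046e-04,
        4.18897573e-03, -2.14235648e-06]), 'tool_pos': array([0.24343338, 0.52037411, 0.23046696]), 'tcp_rot': array([-89.98222308,   0.09122007,  64.91795486]), 'contact_force': array([ 0.11749439,  0.58994184, -0.29009656]), 'wrist_torque': array([-0.03445543, -0.00990853,  0.00186214]), 'grip_width': 0.0851666344998151}
```

View pics/top0.png

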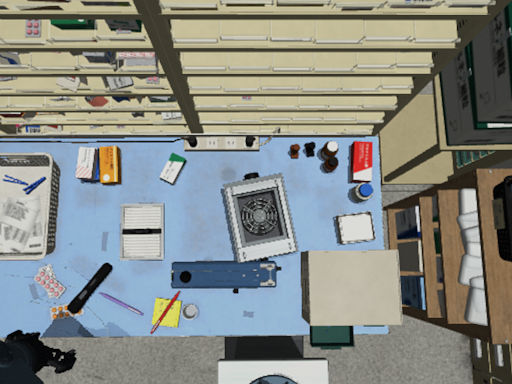

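View pics/scene0.png

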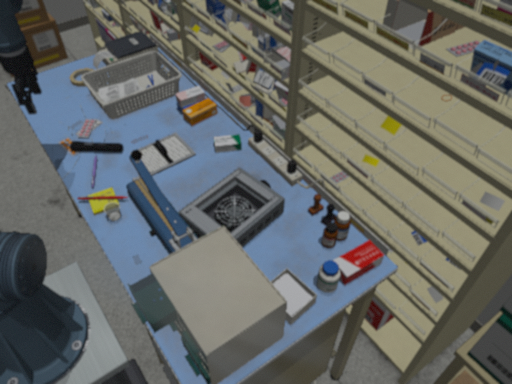

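The top view shows the filter at about (142,232) with its grip across it. The extractor is at about (258,217), turned roughly 10°, with a blue sealer in front of it at (222,275). Next I'll look at enlarged crops.

```bash
cat > h.py <<'E'
import numpy as np, cv2
from scipy.spatial.transform import Rotation as Ro
from cell import readout, optics
def cam(n):
    c=optics.get_calibration(n); f=192/np.tan(np.radians(c['vertical_fov']/2))
    return c,f,Ro.from_euler('xyz',c['orientation'],degrees=True).as_matrix()
def ray(n,u,v,z):
    c,f,R=cam(n); d=R@np.array([(u-c['cx'])/f,-(v-c['cy'])/f,-1]); o=c['xyz']
    return (o+d*(z-o[2])/d[2])
def proj(n,p):
    c,f,R=cam(n); q=R.T@(np.array(p)-c['xyz']); return np.array([c['cx']+f*q[0]/-q[2],c['cy']-f*q[1]/-q[2]])
E
python3 - <<'E'
import cv2,numpy as np
a=cv2.imread("pics/top0.png")
c=cv2.resize(a[168:268,112:304],None,fx=4,fy=4,interpolation=cv2.INTER_CUBIC)
cv2.imwrite("pics/top0c.png",c)
b=cv2.imread("pics/scene0.png")
cv2.imwrite("pics/scene0c.png",cv2.resize(b[125:265,120:310],None,fx=4,fy=4,interpolation=cv2.INTER_CUBIC))
E
```

```text
(no output)
```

View pics/top0c.png

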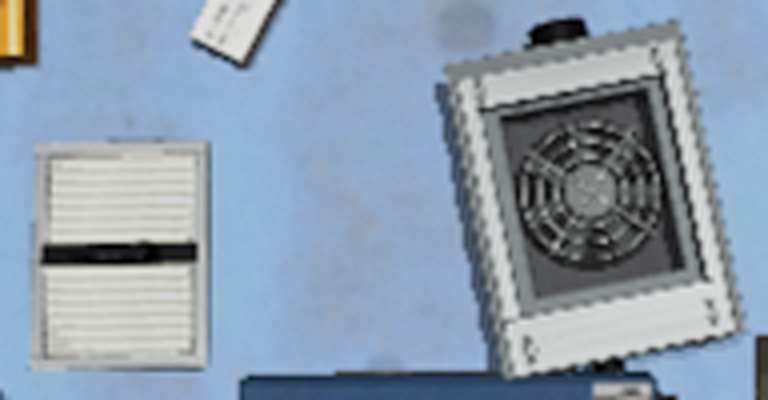

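View pics/scene0c.png

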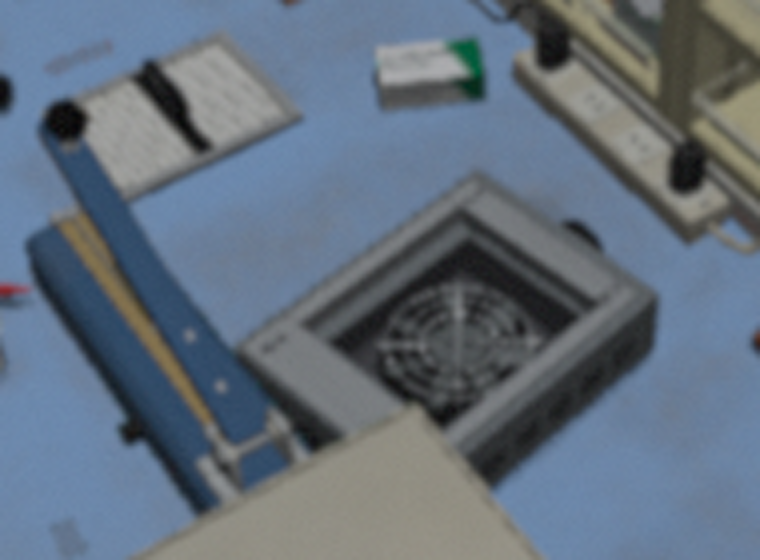

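```bash
cat >> h.py <<'E'
def c2f(p): return (112+(p[0]+.5)/4-.5, 168+(p[1]+.5)/4-.5)
def rectify(img,n,o,yaw,z,hx,hy,s=0.0005):
    # rows: +x at top ; cols: +y at left
    xs=np.arange(hx,-hx,-s); ys=np.arange(hy,-hy,-s)
    X,Y=np.meshgrid(xs,ys,indexing='ij'); c,si=np.cos(yaw),np.sin(yaw)
    P=np.stack([o[0]+c*X-si*Y,o[1]+si*X+c*Y,np.full_like(X,z)],-1)
    cc,f,R=cam(n); q=(P-cc['xyz'])@R
    u=(cc['cx']+f*q[...,0]/-q[...,2]).astype(np.float32); v=(cc['cy']-f*q[...,1]/-q[...,2]).astype(np.float32)
    return cv2.remap(img,u,v,cv2.INTER_CUBIC),xs,ys
def tri(a,b):
    A=[];B=[]
    M=np.zeros((3,3));y=np.zeros(3)
    for n,(u,v) in (('top',a),('scene',b)):
        c,f,R=cam(n); d=R@np.array([(u-c['cx'])/f,-(v-c['cy'])/f,-1]); d/=np.linalg.norm(d)
        P=np.eye(3)-np.outer(d,d); M+=P; y+=P@c['xyz']
    return np.linalg.solve(M,y)
E
python3 - <<'E'
from h import *
for name,z,pts in (('ext',.069,[(447,72),(680,25),(745,328),(508,378)]),('lipfront',.069,[(523,315),(700,275)]),('lipback',.069,[(480,108),(662,70)]),('filter',.008,[(36,145),(208,143),(207,366),(32,368)]),('grip',.044,[(44,254),(197,252)])):
    P=np.array([ray('top',*c2f(p),z) for p in pts]); print(name,P.round(4).tolist(),P.mean(0).round(4))
s=lambda x,y:(120+x/4,125+y/4)
print('knob',tri((185,280),s(67,122)))
print('bigbox',tri((302,252),s(415,408)))
print('sealer hinge',tri((275,268),s(280,440)))
E
```

```text
ext [[0.6514, 0.14, 0.069], [0.6855, -0.0299, 0.069], [0.4655, -0.0722, 0.069], [0.4316, 0.0962, 0.069]] [0.5585 0.0335 0.069 ]
lipfront [[0.4758, 0.0855, 0.069], [0.5033, -0.0409, 0.069]] [0.4895 0.0223 0.069 ]
lipback [[0.6249, 0.1161, 0.069], [0.6522, -0.0162, 0.069]] [0.6385 0.0499 0.069 ]
filter [[0.6081, 0.4534, 0.008], [0.609, 0.3239, 0.008], [0.4421, 0.3204, 0.008], [0.4415, 0.4494, 0.008]] [0.5252 0.3868 0.008 ]
grip [[0.5231, 0.4334, 0.044], [0.5238, 0.3226, 0.044]] [0.5235 0.378  0.044 ]
knob [0.39244829 0.22735362 0.18798097]
bigbox [ 0.46201797 -0.07531506  0.15177174]
sealer hinge [ 0.41273377 -0.00458338  0.08410116]
```

```bash
python3 - <<'E'
from h import *
im=cv2.imread("pics/top0.png")
a,_,_=rectify(im,'top',(.5585,.0335),np.radians(11.2),.069,.13,.1)
b,_,_=rectify(im,'top',(.5252,.3868),np.radians(1.0),.008,.13,.1)
for i in (a,b):
    for k in range(0,520,40): cv2.line(i,(0,k),(6,k),(0,0,255),1)
    for k in range(0,400,40): cv2.line(i,(k,0),(k,6),(0,0,255),1)
cv2.imwrite("pics/rect.png",np.hstack([a,b[:, :398]]))
g=cv2.cvtColor(a,cv2.COLOR_BGR2GRAY).astype(float)
for c0,c1 in ((100,150),(175,225),(250,300)):
    p=cv2.GaussianBlur(g[:,c0:c1].mean(1)[:,None],(1,5),0)[:,0]; d=np.gradient(p)
    ks=[k for k in range(2,518) if abs(d[k])>2 and abs(d[k])>=abs(d[k-1]) and abs(d[k])>abs(d[k+1])]
    print('y',round(.1-(c0+c1)/2*.0005,4),[(round((.13-k*.0005)*1000,1),round(d[k],1)) for k in ks])
for r0,r1 in ((130,190),(230,290),(330,390)):
    p=g[r0:r1].mean(0); p=cv2.GaussianBlur(p[:,None],(1,5),0)[:,0]; d=np.gradient(p)
    ks=[k for k in range(2,398) if abs(d[k])>2 and abs(d[k])>=abs(d[k-1]) and abs(d[k])>abs(d[k+1])]
    print('x',round(.13-(r0+r1)/2*.0005,4),[(round((.1-k*.0005)*1000,1),round(d[k],1)) for k in ks])
E
```

```text
y 0.0375 [(120.5, np.float64(-3.3)), (104.0, np.float64(6.7)), (81.0, np.float64(-19.0)), (77.0, np.float64(10.0)), (72.0, np.float64(-12.5)), (66.5, np.float64(5.5)), (36.0, np.float64(2.8)), (28.0, np.float64(-3.4)), (0.0, np.float64(4.1)), (-4.5, np.float64(-5.4)), (-10.5, np.float64(-3.3)), (-34.5, np.float64(-3.4)), (-44.0, np.float64(2.3)), (-62.0, np.float64(5.7)), (-68.0, np.float64(-2.0)), (-73.5, np.float64(8.6)), (-112.5, np.float64(-16.3)), (-121.5, np.float64(2.7)), (-127.0, np.float64(3.0))]
y 0.0 [(129.0, np.float64(2.4)), (117.5, np.float64(11.9)), (102.5, np.float64(7.4)), (81.0, np.float64(-19.1)), (77.0, np.float64(10.4)), (72.0, np.float64(-13.5)), (66.0, np.float64(5.2)), (55.5, np.float64(4.4)), (51.5, np.float64(-8.2)), (45.0, np.float64(7.5)), (40.0, np.float64(-11.9)), (33.5, np.float64(5.4)), (28.5, np.float64(-9.6)), (24.5, np.float64(7.3)), (-11.0, np.float64(-5.8)), (-15.5, np.float64(3.6)), (-20.0, np.float64(-6.4)), (-27.5, np.float64(4.6)), (-32.0, np.float64(-8.2)), (-39.0, np.float64(3.5)), (-44.0, np.float64(-6.8)), (-50.5, np.float64(5.1)), (-62.0,
[... 1585 characters left out ...]
, (-24.5, np.float64(-5.9)), (-31.0, np.float64(5.6)), (-36.0, np.float64(-6.0)), (-42.5, np.float64(6.1)), (-47.5, np.float64(-11.0)), (-52.5, np.float64(12.7)), (-62.5, np.float64(-11.8)), (-67.0, np.float64(18.3)), (-79.0, np.float64(-10.5)), (-83.5, np.float64(3.0)), (-87.5, np.float64(4.0))]
x -0.05 [(98.0, np.float64(-9.8)), (88.0, np.float64(6.5)), (80.5, np.float64(9.1)), (70.0, np.float64(-11.5)), (66.0, np.float64(3.8)), (56.5, np.float64(-5.9)), (-2.5, np.float64(-2.0)), (-6.5, np.float64(2.0)), (-43.0, np.float64(-4.9)), (-53.0, np.float64(10.3)), (-62.5, np.float64(-12.3)), (-67.0, np.float64(18.8)), (-78.5, np.float64(-10.4)), (-83.5, np.float64(2.5)), (-87.5, np.float64(4.3))]
```

View pics/rect.png

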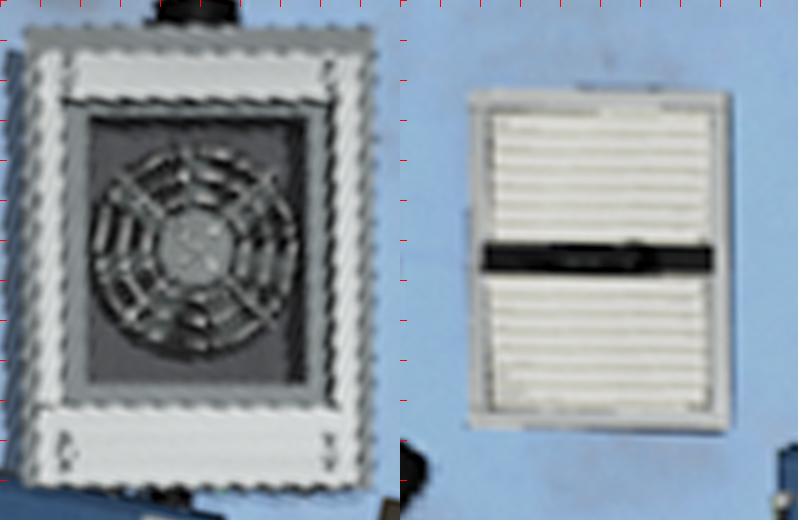

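The rectified view agrees with the given sizes: the lip edges are 154.5 mm apart and the side walls 136.5 mm apart. That puts home at about (0.5618, 0.0354) with yaw 11.2°, and the filter at (0.525, 0.387) with yaw 1°.

Emit:
carry_out(
  motion=[
    {"ay":8},
    {"ay":8},
    {"ay":8},
    {"ay":8},
    {"ay":8},
    {"ay":8},
    {"ay":8},
    {"ay":8},
    {"tx":0.035,"tz":-0.0172},
    {"tx":0.035,"tz":-0.0172},
    {"tx":0.035,"tz":-0.0172},
    {"tx":0.035,"tz":-0.0172},
    {"tx":0.035,"tz":-0.0172},
    {"tx":0.035,"tz":-0.0172},
    {"tx":0.035,"tz":-0.0172},
    {"tx":0.035,"tz":-0.0172},
    {},
    {},
  ],
  hand=55,
  force=50,
)

```text
invalid input at $.motion[0]: expected keys tx, ty, tz, ax, ay, az
```

Emit:
carry_out(
  motion=[
    {"tx":0,"ty":0,"tz":0,"ax":0,"ay":8,"az":0},
    {"tx":0,"ty":0,"tz":0,"ax":0,"ay":8,"az":0},
    {"tx":0,"ty":0,"tz":0,"ax":0,"ay":8,"az":0},
    {"tx":0,"ty":0,"tz":0,"ax":0,"ay":8,"az":0},
    {"tx":0,"ty":0,"tz":0,"ax":0,"ay":8,"az":0},
    {"tx":0,"ty":0,"tz":0,"ax":0,"ay":8,"az":0},
    {"tx":0,"ty":0,"tz":0,"ax":0,"ay":8,"az":0},
    {"tx":0,"ty":0,"tz":0,"ax":0,"ay":8,"az":0},
    {"tx":0.035,"ty":0,"tz":-0.0172,"ax":0,"ay":0,"az":0},
    {"tx":0.035,"ty":0,"tz":-0.0172,"ax":0,"ay":0,"az":0},
    {"tx":0.035,"ty":0,"tz":-0.0172,"ax":0,"ay":0,"az":0},
    {"tx":0.035,"ty":0,"tz":-0.0172,"ax":0,"ay":0,"az":0},
    {"tx":0.035,"ty":0,"tz":-0.0172,"ax":0,"ay":0,"az":0},
    {"tx":0.035,"ty":0,"tz":-0.0172,"ax":0,"ay":0,"az":0},
    {"tx":0.035,"ty":0,"tz":-0.0172,"ax":0,"ay":0,"az":0},
    {"tx":0.035,"ty":0,"tz":-0.0172,"ax":0,"ay":0,"az":0},
    {"tx":0,"ty":0,"tz":0,"ax":0,"ay":0,"az":0},
    {"tx":0,"ty":0,"tz":0,"ax":0,"ay":0,"az":0},
    {"tx":0,"ty":0,"tz":0,"ax":0,"ay":0,"az":0},
  ],
  hand=55,
  force=50,
)

```text
time_s: 2.0
tool_pos: [0.5249, 0.388, 0.2308]
tcp_rot: [-90.0, 0.1, 0.9]
contact_force: [-0.4, -0.8, 0.6]
grip_width: 0.047
```

Emit:
carry_out(
  motion=[
    {"tx":0,"ty":0.03,"tz":-0.001,"ax":0,"ay":0,"az":0},
    {"tx":0,"ty":0.03,"tz":0,"ax":0,"ay":0,"az":0},
    {"tx":0,"ty":0.03,"tz":0,"ax":0,"ay":0,"az":0},
    {"tx":0,"ty":0.03,"tz":0,"ax":0,"ay":0,"az":0},
    {"tx":0,"ty":0.03,"tz":0,"ax":0,"ay":0,"az":0},
    {"tx":0,"ty":0.025,"tz":0,"ax":0,"ay":0,"az":0},
    {"tx":0,"ty":0.02,"tz":0,"ax":0,"ay":0,"az":0},
    {"tx":0,"ty":0.013,"tz":0,"ax":0,"ay":0,"az":0},
    {"tx":0,"ty":0.01,"tz":0,"ax":0,"ay":0,"az":0},
    {"tx":0,"ty":0,"tz":0,"ax":0,"ay":0,"az":0},
    {"tx":0,"ty":0,"tz":0,"ax":0,"ay":0,"az":0},
  ],
)

```text
time_s: 3.1
tool_pos: [0.5263, 0.3872, 0.0141]
tcp_rot: [-90.0, -0.1, 0.9]
contact_force: [-0.4, 0.1, -0.5]
grip_width: 0.047
```

Emit:
carry_out(
  motion=[
    {"tx":0,"ty":0,"tz":0,"ax":0,"ay":0,"az":0},
    {"tx":0,"ty":0,"tz":0,"ax":0,"ay":0,"az":0},
    {"tx":0,"ty":0,"tz":0,"ax":0,"ay":0,"az":0},
    {"tx":0,"ty":0,"tz":0,"ax":0,"ay":0,"az":0},
    {"tx":0,"ty":0,"tz":0,"ax":0,"ay":0,"az":0},
    {"tx":0,"ty":0,"tz":0,"ax":0,"ay":0,"az":0},
  ],
  hand=0,
  force=60,
)

```text
time_s: 3.7
tool_pos: [0.5267, 0.387, 0.0144]
tcp_rot: [-90.0, -0.1, 0.9]
contact_force: [-0.4, -0.4, 5.3]
grip_width: 0.0091
```

Emit:
carry_out(
  motion=[
    {"tx":0,"ty":-0.005,"tz":0,"ax":0,"ay":0,"az":0},
    {"tx":0,"ty":-0.015,"tz":0,"ax":0,"ay":0,"az":0},
    {"tx":0,"ty":-0.03,"tz":0,"ax":0,"ay":0,"az":0},
    {"tx":0,"ty":-0.03,"tz":0,"ax":0,"ay":0,"az":0},
    {"tx":0,"ty":-0.03,"tz":0,"ax":0,"ay":0,"az":0},
    {"tx":0,"ty":-0.03,"tz":0,"ax":0,"ay":0,"az":0},
    {"tx":0,"ty":-0.02,"tz":0,"ax":0,"ay":0,"az":0},
    {"tx":0,"ty":-0.01,"tz":0,"ax":0,"ay":0,"az":0},
    {"tx":0,"ty":0,"tz":0,"ax":0,"ay":0,"az":0},
    {"tx":0,"ty":0,"tz":0,"ax":0,"ay":0,"az":0},
    {"tx":0,"ty":0,"tz":0,"ax":0,"ay":0,"az":0},
  ],
)

```text
time_s: 4.8
tool_pos: [0.5249, 0.3861, 0.1813]
tcp_rot: [-90.1, 0.2, 0.9]
contact_force: [-0.1, 0.3, -2.6]
grip_width: 0.0091
```

```bash
python3 - <<'E'
from h import *
s=readout.read_state(); print({k:s[k] for k in('time_s','tool_pos','tcp_rot','contact_force','wrist_torque','grip_width')})
for n in("scene","top"):
    cv2.imwrite(f"pics/{n}1.png",cv2.cvtColor(optics.get_image(n),cv2.COLOR_RGB2BGR))
a=cv2.imread("pics/top1.png")[150:300,90:240];b=cv2.imread("pics/scene1.png")[40:190,80:230]
cv2.imwrite("pics/l1.png",cv2.resize(np.hstack([a,b]),None,fx=2.6,fy=2.6,interpolation=cv2.INTER_CUBIC))
E
```

```text
{'time_s': 4.8, 'tool_pos': array([0.52493719, 0.38614993, 0.18132487]), 'tcp_rot': array([-90.08083847,   0.16969371,   0.91272773]), 'contact_force': array([-0.14214161,  0.2553516 , -2.55558013]), 'wrist_torque': array([ 0.04387026, -0.02139574,  0.02486035]), 'grip_width': 0.009144561970027781}
```

View pics/l1.png

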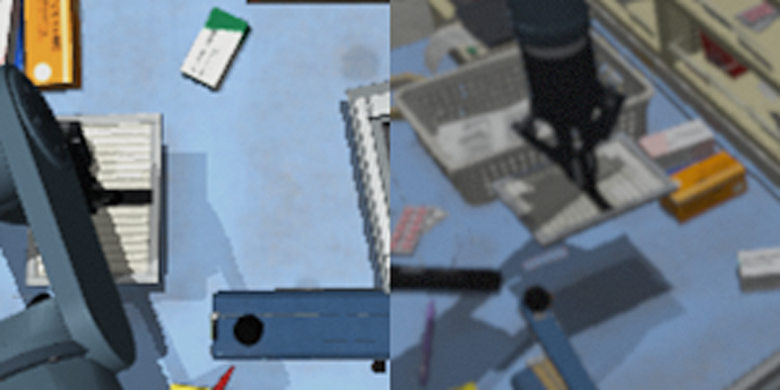

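```bash
cat > p.py <<'E'
from h import *
H=np.array([.5618,.0354,.050]); YAW=np.radians(11.2); HT=.014
Re=Ro.from_euler('z',11.2,degrees=True).as_matrix()
def Rp(th):
    c,s=np.cos(th),np.sin(th); return Re@np.array([[c,s,0],[0,0,1],[s,-c,0]])
def avg(n=8):
    P=[];Q=[];F=[];M=[]
    for _ in range(n):
        optics.get_image('top'); s=readout.read_state()
        P.append(s['tool_pos']);Q.append(s['tcp_rot']);F.append(s['contact_force']);M.append(s['wrist_torque'])
    return np.mean(P,0),Ro.from_euler('xyz',Q,degrees=True).mean().as_matrix(),np.mean(F,0),np.mean(M,0),np.std(P,0),np.std(F,0),s
def tcp(d,zf,deg,yo=0):   # d: depth (m) of foremost point under nominal front lip edge; zf front bottom corner height
    th=np.radians(deg); xf=-.077-d+.008*np.sin(th)
    c=np.array([xf+.085*np.cos(th),yo,zf-.05+.085*np.sin(th)])+HT*np.array([-np.sin(th),0,np.cos(th)])
    return H+Re@c,Rp(th)
def est(p,R):
    q=Re.T@(p-H); x=Re.T@R[:,0]; th=np.arctan2(x[2],x[0]); yaw=np.degrees(np.arctan2(x[1],x[0]))
    c=q-HT*np.array([-np.sin(th),0,np.cos(th)]); xf=c[0]-.085*np.cos(th); zf=.05+c[2]-.085*np.sin(th)
    return dict(d=round((-.077-xf+.008*np.sin(th))*1e3,2),zf=round(zf*1e3,2),th=round(np.degrees(th),2),yo=round(c[1]*1e3,2),yawerr=round(yaw,2))
def step(p,R,tp,tR):
    t=R.T@(tp-p); a=np.degrees(Ro.from_matrix(R.T@tR).as_rotvec()); return t.round(5),a.round(2)
def report(n=8):
    p,R,F,M,sp,sf,s=avg(n); print('t',round(s['time_s'],2),'p',p.round(4),'sd',sp.round(4),'F_e',(Re.T@F).round(2),'sd',sf.round(2),'M_e',(Re.T@M).round(3),'w',round(s['grip_width'],4)); print(est(p,R)); return p,R
E
python3 - <<'E'
from p import *
p,R=report()
# rotate first then translate
A=tcp(-.006,.145,15); print(A[0]); tp,tR=A
print('turn',step(p,R,p,tR)[1],'then shift',step(p,tR,tp,tR)[0], 'descend', step(tp,tR,*tcp(-.006,.075,15))[0])
E
```

```text
t 5.3 p [0.5257 0.3866 0.1827] sd [0.0002 0.0001 0.0005] F_e [-0.1   0.18 -1.64] sd [0.37 0.51 0.27] M_e [-0.012 -0.008  0.016] w 0.0093
{'d': np.float64(-24.82), 'zf': np.float64(168.75), 'th': np.float64(-0.05), 'yo': np.float64(351.49), 'yawerr': np.float64(-10.28)}
[0.57116889 0.03725509 0.18052258]
turn [  1.37 -10.22 -15.01] then shift [-0.02304 -0.00394 -0.35149] descend [-0.01812  0.06761  0.     ]
```

Emit:
carry_out(
  motion=[
    {"tx":0,"ty":0,"tz":0,"ax":0.23,"ay":-1.7,"az":-2.5},
    {"tx":0,"ty":0,"tz":0,"ax":0.23,"ay":-1.7,"az":-2.5},
    {"tx":0,"ty":0,"tz":0,"ax":0.23,"ay":-1.7,"az":-2.5},
    {"tx":0,"ty":0,"tz":0,"ax":0.23,"ay":-1.7,"az":-2.5},
    {"tx":0,"ty":0,"tz":0,"ax":0.23,"ay":-1.7,"az":-2.5},
    {"tx":0,"ty":0,"tz":0,"ax":0.23,"ay":-1.7,"az":-2.5},
    {"tx":-0.002,"ty":0,"tz":-0.015,"ax":0,"ay":0,"az":0},
    {"tx":-0.002,"ty":0,"tz":-0.035,"ax":0,"ay":0,"az":0},
    {"tx":-0.002,"ty":-0.0005,"tz":-0.035,"ax":0,"ay":0,"az":0},
    {"tx":-0.002,"ty":-0.0005,"tz":-0.035,"ax":0,"ay":0,"az":0},
    {"tx":-0.002,"ty":-0.0005,"tz":-0.035,"ax":0,"ay":0,"az":0},
    {"tx":-0.002,"ty":-0.0005,"tz":-0.035,"ax":0,"ay":0,"az":0},
    {"tx":-0.002,"ty":-0.0005,"tz":-0.035,"ax":0,"ay":0,"az":0},
    {"tx":-0.002,"ty":-0.0005,"tz":-0.035,"ax":0,"ay":0,"az":0},
    {"tx":-0.002,"ty":-0.0005,"tz":-0.035,"ax":0,"ay":0,"az":0},
    {"tx":-0.002,"ty":-0.0005,"tz":-0.035,"ax":0,"ay":0,"az":0},
    {"tx":-0.002,"ty":0,"tz":-0.0215,"ax":0,"ay":0,"az":0},
    {"tx":-0.001,"ty":0,"tz":0,"ax":0,"ay":0,"az":0},
    {"tx":0,"ty":0,"tz":0,"ax":0,"ay":0,"az":0},
    {"tx":0,"ty":0,"tz":0,"ax":0,"ay":0,"az":0},
  ],
)

```text
time_s: 7.3
tool_pos: [0.571, 0.0377, 0.181]
tcp_rot: [-89.9, -15.0, 11.2]
contact_force: [0.2, 0.7, -1.9]
grip_width: 0.0091
```

```bash
python3 - <<'E'
from p import *
p,R=report(10)
tp,tR=tcp(-.006,.075,15); print('turn',step(p,R,p,tR)[1],'shift',step(p,tR,tp,tR)[0])
n='scene'; c=optics.get_image(n)[:,:,::-1]; cv2.imwrite("pics/s2.png",c)
b=c[100:270,120:320]; t=optics.get_image('top')[:,:,::-1][150:320,180:350]
cv2.imwrite("pics/l2.png",cv2.resize(np.hstack([b,t]),None,fx=2.1,fy=2.1,interpolation=cv2.INTER_CUBIC))
E
```

```text
t 7.8 p [0.5712 0.038  0.181 ] sd [0.0001 0.0002 0.    ] F_e [-0.05 -0.1  -1.96] sd [0.51 0.42 0.33] M_e [-0.021  0.204  0.009] w 0.0088
{'d': np.float64(-6.15), 'zf': np.float64(145.41), 'th': np.float64(15.04), 'yo': np.float64(0.75), 'yawerr': np.float64(0.03)}
turn [-0.05  0.02  0.04] shift [-0.01837  0.06803 -0.00075]
```

View pics/l2.png

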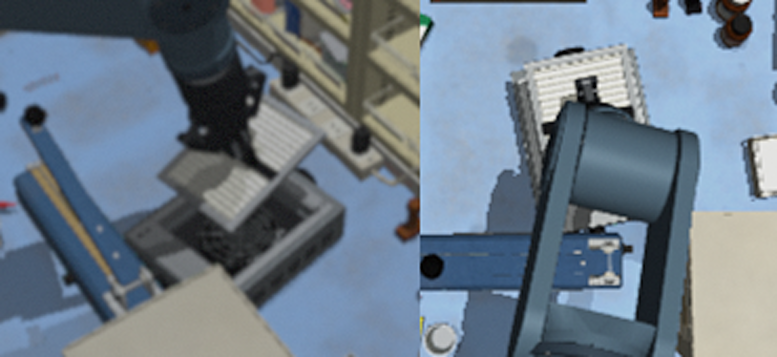

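Emit:
carry_out(
  motion=[
    {"tx":-0.0033,"ty":0.0137,"tz":-0.0007,"ax":0,"ay":0,"az":0},
    {"tx":-0.0033,"ty":0.0137,"tz":0,"ax":0,"ay":0,"az":0},
    {"tx":-0.0033,"ty":0.0137,"tz":0,"ax":0,"ay":0,"az":0},
    {"tx":-0.0033,"ty":0.0137,"tz":0,"ax":0,"ay":0,"az":0},
    {"tx":-0.0033,"ty":0.0137,"tz":0,"ax":0,"ay":0,"az":0},
    {"tx":-0.00052,"ty":0.00193,"tz":0,"ax":0,"ay":0,"az":0},
    {"tx":-0.00052,"ty":0.00193,"tz":0,"ax":0,"ay":0,"az":0},
    {"tx":-0.00052,"ty":0.00193,"tz":0,"ax":0,"ay":0,"az":0},
    {"tx":-0.00052,"ty":0.00193,"tz":0,"ax":0,"ay":0,"az":0},
    {"tx":-0.00052,"ty":0.00193,"tz":0,"ax":0,"ay":0,"az":0},
  ],
)

```text
time_s: 8.9
tool_pos: [0.5736, 0.037, 0.101]
tcp_rot: [-90.0, -15.1, 11.2]
contact_force: [-0.3, 0.2, -3.3]
grip_width: 0.0089
```

Emit:
carry_out(
  motion=[
    {"tx":-0.00052,"ty":0.00193,"tz":0,"ax":0,"ay":0,"az":0},
    {"tx":-0.00052,"ty":0.00193,"tz":0,"ax":0,"ay":0,"az":0},
    {"tx":-0.00052,"ty":0.00193,"tz":0,"ax":0,"ay":0,"az":0},
    {"tx":-0.00052,"ty":0.00193,"tz":0,"ax":0,"ay":0,"az":0},
    {"tx":-0.00052,"ty":0.00193,"tz":0,"ax":0,"ay":0,"az":0},
    {"tx":0,"ty":0,"tz":0,"ax":0,"ay":0,"az":0},
    {"tx":0,"ty":0,"tz":0,"ax":0,"ay":0,"az":0},
  ],
)

```text
time_s: 9.6
tool_pos: [0.5732, 0.0371, 0.0905]
tcp_rot: [-90.0, -15.0, 11.2]
contact_force: [0.2, 0.3, -1.0]
grip_width: 0.0089
```

```bash
python3 - <<'E'
from p import *
p,R=report(6)
E
```

```text
t 9.9 p [0.5733 0.0371 0.0907] sd [0. 0. 0.] F_e [-0.08  0.04 -2.14] sd [0.47 0.53 0.54] M_e [0.008 0.217 0.003] w 0.0089
{'d': np.float64(-8.06), 'zf': np.float64(55.06), 'th': np.float64(15.05), 'yo': np.float64(-0.61), 'yawerr': np.float64(-0.03)}
```

Emit:
carry_out(
  motion=[
    {"tx":-0.00035,"ty":0.0012,"tz":0,"ax":0,"ay":0,"az":0},
    {"tx":-0.0003,"ty":0.0012,"tz":0,"ax":0,"ay":0,"az":0},
    {"tx":-0.00193,"ty":-0.00052,"tz":0,"ax":0,"ay":0,"az":0},
    {"tx":-0.00193,"ty":-0.00052,"tz":0,"ax":0,"ay":0,"az":0},
    {"tx":-0.00193,"ty":-0.00052,"tz":0,"ax":0,"ay":0,"az":0},
    {"tx":-0.00145,"ty":-0.00039,"tz":0,"ax":0,"ay":0,"az":0},
    {"tx":-0.00145,"ty":-0.00039,"tz":0,"ax":0,"ay":0,"az":0},
    {"tx":-0.00097,"ty":-0.00026,"tz":0,"ax":0,"ay":0,"az":0},
    {"tx":0,"ty":0,"tz":0,"ax":0,"ay":0,"az":0},
  ],
)

```text
time_s: 10.8
tool_pos: [0.5633, 0.0351, 0.0881]
tcp_rot: [-90.0, -15.0, 11.2]
contact_force: [0.2, -0.3, -1.0]
grip_width: 0.0092
```

Emit:
carry_out(
  motion=[
    {"tx":-0.00097,"ty":-0.00026,"tz":0,"ax":0,"ay":0,"az":0},
    {"tx":-0.00097,"ty":-0.00026,"tz":0,"ax":0,"ay":0,"az":0},
    {"tx":0,"ty":0,"tz":0,"ax":0,"ay":0,"az":0},
  ],
)

```text
time_s: 11.1
tool_pos: [0.5613, 0.0347, 0.088]
tcp_rot: [-90.0, -15.0, 11.2]
contact_force: [-0.9, 0.2, -2.8]
grip_width: 0.0089
```

```bash
python3 - <<'E'
from p import *
p,R=report(6)
E
```

```text
t 11.4 p [0.5614 0.0347 0.0881] sd [0. 0. 0.] F_e [ 0.03 -0.29 -2.06] sd [0.4  0.32 0.66] M_e [ 0.004  0.214 -0.003] w 0.0093
{'d': np.float64(4.02), 'zf': np.float64(52.5), 'th': np.float64(15.04), 'yo': np.float64(-0.58), 'yawerr': np.float64(-0.03)}
```

Emit:
carry_out(
  motion=[
    {"tx":-0.00097,"ty":-0.00026,"tz":0,"ax":0,"ay":0,"az":0},
    {"tx":0,"ty":0,"tz":0,"ax":0,"ay":0,"az":0},
    {"tx":0,"ty":0,"tz":0,"ax":0,"ay":0,"az":0},
  ],
)

```text
time_s: 11.7
tool_pos: [0.5604, 0.0345, 0.0881]
tcp_rot: [-90.0, -15.0, 11.2]
contact_force: [-0.4, 0.2, -2.6]
grip_width: 0.0092
```

Emit:
carry_out(
  motion=[
    {"tx":-0.00097,"ty":-0.00026,"tz":0,"ax":0,"ay":0,"az":0},
    {"tx":0,"ty":0,"tz":0,"ax":0,"ay":0,"az":0},
    {"tx":0,"ty":0,"tz":0,"ax":0,"ay":0,"az":0},
  ],
)

```text
time_s: 12.0
tool_pos: [0.5594, 0.0343, 0.0881]
tcp_rot: [-90.0, -15.0, 11.2]
contact_force: [0.2, 0.3, -1.8]
grip_width: 0.0088
```

Emit:
carry_out(
  motion=[
    {"tx":-0.00097,"ty":-0.00026,"tz":0,"ax":0,"ay":0,"az":0},
    {"tx":0,"ty":0,"tz":0,"ax":0,"ay":0,"az":0},
    {"tx":0,"ty":0,"tz":0,"ax":0,"ay":0,"az":0},
  ],
)

```text
time_s: 12.3
tool_pos: [0.5584, 0.0342, 0.088]
tcp_rot: [-90.0, -15.0, 11.2]
contact_force: [0.4, 0.3, -2.6]
grip_width: 0.0096
```

Emit:
carry_out(
  motion=[
    {"tx":-0.00097,"ty":-0.00026,"tz":0,"ax":0,"ay":0,"az":0},
    {"tx":0,"ty":0,"tz":0,"ax":0,"ay":0,"az":0},
    {"tx":0,"ty":0,"tz":0,"ax":0,"ay":0,"az":0},
  ],
)

```text
time_s: 12.6
tool_pos: [0.5575, 0.0339, 0.0881]
tcp_rot: [-90.0, -15.0, 11.2]
contact_force: [-0.1, -0.1, -0.7]
grip_width: 0.0095
```

```bash
python3 - <<'E'
from p import *
p,R=report(6)
E
```

```text
t 12.9 p [0.5575 0.034  0.0881] sd [0. 0. 0.] F_e [-0.14 -0.2  -1.9 ] sd [0.48 0.39 0.39] M_e [ 0.016  0.243 -0.025] w 0.0092
{'d': np.float64(8.03), 'zf': np.float64(52.5), 'th': np.float64(15.05), 'yo': np.float64(-0.57), 'yawerr': np.float64(-0.03)}
```

Emit:
carry_out(
  motion=[
    {"tx":-0.00097,"ty":-0.00026,"tz":0,"ax":0,"ay":0,"az":0},
    {"tx":0,"ty":0,"tz":0,"ax":0,"ay":0,"az":0},
    {"tx":0,"ty":0,"tz":0,"ax":0,"ay":0,"az":0},
  ],
)

```text
time_s: 13.2
tool_pos: [0.5569, 0.0337, 0.0883]
tcp_rot: [-90.0, -15.1, 11.2]
contact_force: [2.5, 0.8, -1.7]
grip_width: 0.009
```

Emit:
carry_out(
  motion=[
    {"tx":-0.00097,"ty":-0.00026,"tz":0,"ax":0,"ay":0,"az":0},
    {"tx":0,"ty":0,"tz":0,"ax":0,"ay":0,"az":0},
    {"tx":0,"ty":0,"tz":0,"ax":0,"ay":0,"az":0},
  ],
)

```text
time_s: 13.5
tool_pos: [0.556, 0.0335, 0.0884]
tcp_rot: [-90.0, -15.1, 11.2]
contact_force: [3.3, 0.4, -2.7]
grip_width: 0.0092
```

```bash
python3 - <<'E'
from p import *
p,R=report(6)
E
```

```text
t 13.8 p [0.5559 0.0335 0.0883] sd [0.0001 0.     0.    ] F_e [ 3.73 -0.13 -1.63] sd [0.22 0.33 0.54] M_e [-0.047 -0.456 -0.104] w 0.0089
{'d': np.float64(9.71), 'zf': np.float64(52.7), 'th': np.float64(15.08), 'yo': np.float64(-0.72), 'yawerr': np.float64(-0.03)}
```

```bash
sed -i 's/^Re=\(.*\)$/Re=\1\nH=H+Re@np.array([-.00125,.0006*0,0])/' p.py; python3 - <<'E'
from p import *
p,R=report(4)
pp=(p,R)
for n,t in ((6,(.010,.0525,11)),(10,(.0160,.0525,11)),(2,(.0170,.0525,11)),):
    tp=tcp(*t); s=step(*pp,*tp); print(t,s[0]/n,s[1]/n); pp=tp
E
```

```text
t 14.0 p [0.5557 0.0335 0.0882] sd [0. 0. 0.] F_e [ 3.58 -0.38 -1.05] sd [0.29 0.34 0.46] M_e [-0.082 -0.47  -0.095] w 0.0092
{'d': np.float64(8.61), 'zf': np.float64(52.63), 'th': np.float64(15.07), 'yo': np.float64(-0.68), 'yawerr': np.float64(-0.03)}
(0.01, 0.0525, 11) [-0.00018833  0.00094833  0.00011333] [-0.00166667 -0.005       0.67833333]
(0.016, 0.0525, 11) [-0.000589 -0.000114 -0.      ] [0. 0. 0.]
(0.017, 0.0525, 11) [-4.9e-04 -9.5e-05  0.0e+00] [0. 0. 0.]
```

Emit:
carry_out(
  motion=[
    {"tx":-0.00019,"ty":0.00095,"tz":0.0001,"ax":0,"ay":0,"az":0.68},
    {"tx":-0.00019,"ty":0.00095,"tz":0.0001,"ax":0,"ay":0,"az":0.68},
    {"tx":-0.00019,"ty":0.00095,"tz":0.0001,"ax":0,"ay":0,"az":0.68},
    {"tx":-0.00019,"ty":0.00095,"tz":0.0001,"ax":0,"ay":0,"az":0.68},
    {"tx":-0.00019,"ty":0.00095,"tz":0.0001,"ax":0,"ay":0,"az":0.68},
    {"tx":-0.00019,"ty":0.00095,"tz":0.0001,"ax":0,"ay":0,"az":0.68},
    {"tx":0,"ty":0,"tz":0,"ax":0,"ay":0,"az":0},
    {"tx":0,"ty":0,"tz":0,"ax":0,"ay":0,"az":0},
  ],
)

```text
time_s: 14.8
tool_pos: [0.5558, 0.0342, 0.0822]
tcp_rot: [-90.0, -11.0, 11.2]
contact_force: [4.6, -1.3, -2.0]
grip_width: 0.0091
```

```bash
python3 - <<'E'
from p import *
p,R=report(4)
print(step(p,R,*tcp(.016,.0525,11)))
E
```

```text
t 15.0 p [0.5557 0.0341 0.0822] sd [0. 0. 0.] F_e [ 4.22 -1.76 -1.49] sd [0.43 0.25 0.22] M_e [-0.38  -0.716 -0.033] w 0.0087
{'d': np.float64(10.32), 'zf': np.float64(52.33), 'th': np.float64(10.96), 'yo': np.float64(-0.04), 'yawerr': np.float64(-0.02)}
(array([-5.55e-03, -1.30e-03,  4.00e-05]), array([-0.02, -0.02, -0.04]))
```

Emit:
carry_out(
  motion=[
    {"tx":-0.00056,"ty":-0.00013,"tz":0,"ax":0,"ay":0,"az":0},
    {"tx":-0.00056,"ty":-0.00013,"tz":0,"ax":0,"ay":0,"az":0},
    {"tx":-0.00056,"ty":-0.00013,"tz":0,"ax":0,"ay":0,"az":0},
    {"tx":-0.00056,"ty":-0.00013,"tz":0,"ax":0,"ay":0,"az":0},
    {"tx":-0.00056,"ty":-0.00013,"tz":0,"ax":0,"ay":0,"az":0},
    {"tx":-0.00056,"ty":-0.00013,"tz":0,"ax":0,"ay":0,"az":0},
    {"tx":-0.00056,"ty":-0.00013,"tz":0,"ax":0,"ay":0,"az":0},
    {"tx":-0.00056,"ty":-0.00013,"tz":0,"ax":0,"ay":0,"az":0},
    {"tx":-0.00056,"ty":-0.00013,"tz":0,"ax":0,"ay":0,"az":0},
    {"tx":0,"ty":0,"tz":0,"ax":0,"ay":0,"az":0},
    {"tx":0,"ty":0,"tz":0,"ax":0,"ay":0,"az":0},
  ],
)

```text
time_s: 16.1
tool_pos: [0.5511, 0.0332, 0.0827]
tcp_rot: [-90.0, -11.0, 11.2]
contact_force: [6.6, -1.4, -3.1]
grip_width: 0.0092
```

```bash
python3 - <<'E'
from p import *
p,R=report(8)
for t in((.0165,.0525,11),(.017,.0525,11)): print(t,step(p,R,*tcp(*t)))
E
```

```text
t 16.5 p [0.5511 0.0332 0.0827] sd [0. 0. 0.] F_e [ 6.15 -1.38 -2.98] sd [0.61 0.5  0.66] M_e [-0.378 -1.155 -0.097] w 0.0093
{'d': np.float64(14.95), 'zf': np.float64(52.65), 'th': np.float64(11.04), 'yo': np.float64(-0.12), 'yawerr': np.float64(-0.04)}
(0.0165, 0.0525, 11) (array([-1.55e-03, -9.00e-05,  1.20e-04]), array([-0.01, -0.04,  0.04]))
(0.017, 0.0525, 11) (array([-0.00204, -0.00019,  0.00012]), array([-0.01, -0.04,  0.04]))
```

Emit:
carry_out(
  motion=[
    {"tx":-0.0005,"ty":-7e-05,"tz":0,"ax":0,"ay":0,"az":0},
    {"tx":-0.0005,"ty":-7e-05,"tz":0,"ax":0,"ay":0,"az":0},
    {"tx":-0.0005,"ty":-7e-05,"tz":0,"ax":0,"ay":0,"az":0},
    {"tx":-0.0005,"ty":-7e-05,"tz":0,"ax":0,"ay":0,"az":0},
    {"tx":0,"ty":0,"tz":0,"ax":0,"ay":0,"az":0},
    {"tx":0,"ty":0,"tz":0,"ax":0,"ay":0,"az":0},
  ],
)

```text
time_s: 17.1
tool_pos: [0.5495, 0.0328, 0.0828]
tcp_rot: [-90.0, -11.1, 11.2]
contact_force: [7.4, 0.7, -2.8]
grip_width: 0.0091
```

```bash
python3 - <<'E'
from p import *
p,R=report(10)
E
```

```text
t 17.6 p [0.5495 0.0328 0.0827] sd [0. 0. 0.] F_e [ 7.19 -1.61 -2.94] sd [0.38 0.35 0.41] M_e [-0.317 -1.321 -0.112] w 0.0089
{'d': np.float64(16.63), 'zf': np.float64(52.67), 'th': np.float64(11.09), 'yo': np.float64(-0.16), 'yawerr': np.float64(-0.05)}
```

Emit:
carry_out(
  motion=[
    {"tx":-0.0004,"ty":-5e-05,"tz":0,"ax":0,"ay":0,"az":0},
    {"tx":-0.0004,"ty":-5e-05,"tz":0,"ax":0,"ay":0,"az":0},
    {"tx":-0.0004,"ty":-5e-05,"tz":0,"ax":0,"ay":0,"az":0},
    {"tx":0,"ty":0,"tz":0,"ax":0,"ay":0,"az":0},
    {"tx":0,"ty":0,"tz":0,"ax":0,"ay":0,"az":0},
  ],
)

```text
time_s: 18.1
tool_pos: [0.5485, 0.0326, 0.0828]
tcp_rot: [-90.0, -11.1, 11.1]
contact_force: [8.1, 0.3, -2.4]
grip_width: 0.0092
```

```bash
python3 - <<'E'
from p import *
p,R=report(10)
e=est(p,R); d=e['d']/1000; pp=(p,R)
for n,t in ((6,(d,.0522,7.5)),(4,(d,.0518,5.5)),(4,(d,.0515,3.5)),(4,(d,.0512,2))):
    tp=tcp(*t,yo=e['yo']/1000); s=step(*pp,*tp); print(t,s[0]/n,s[1]/n); pp=tp
c=optics.get_image('scene')[:,:,::-1][130:270,150:310]
cv2.imwrite("pics/l3.png",cv2.resize(c,None,fx=4.2,fy=4.2,interpolation=cv2.INTER_CUBIC))
E
```

```text
t 18.6 p [0.5485 0.0326 0.0828] sd [0. 0. 0.] F_e [ 7.62 -1.34 -3.26] sd [0.52 0.57 0.48] M_e [-0.315 -1.422 -0.093] w 0.0089
{'d': np.float64(17.61), 'zf': np.float64(52.67), 'th': np.float64(11.11), 'yo': np.float64(-0.19), 'yawerr': np.float64(-0.05)}
(np.float64(0.01761), 0.0522, 7.5) [2.16666667e-05 9.60000000e-04 0.00000000e+00] [ 0.         -0.00833333  0.60166667]
(np.float64(0.01761), 0.0518, 5.5) [2.75e-05 8.35e-04 0.00e+00] [0.  0.  0.5]
(np.float64(0.01761), 0.0515, 3.5) [ 3.250e-05  8.125e-04 -0.000e+00] [-0.   0.   0.5]
(np.float64(0.01761), 0.0512, 2) [ 2.75e-05  6.30e-04 -0.00e+00] [-0.    -0.     0.375]
```

View pics/l3.png

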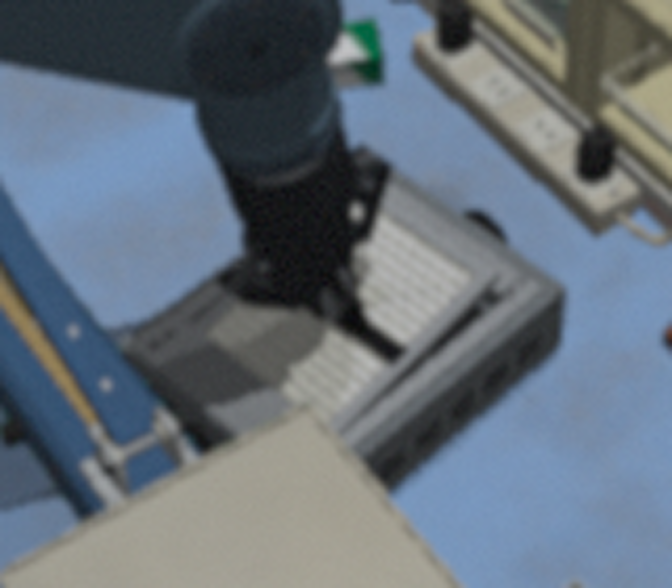

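The front edge is under the lip and the bar is reading about 7.6 N, with the back edge still raised. Now I'll lower it a little at a time.

Emit:
carry_out(
  motion=[
    {"tx":-8e-05,"ty":0.00096,"tz":0,"ax":0,"ay":0,"az":0.6},
    {"tx":-8e-05,"ty":0.00096,"tz":0,"ax":0,"ay":0,"az":0.6},
    {"tx":-8e-05,"ty":0.00096,"tz":0,"ax":0,"ay":0,"az":0.6},
    {"tx":-8e-05,"ty":0.00096,"tz":0,"ax":0,"ay":0,"az":0.6},
    {"tx":-8e-05,"ty":0.00096,"tz":0,"ax":0,"ay":0,"az":0.6},
    {"tx":-8e-05,"ty":0.00096,"tz":0,"ax":0,"ay":0,"az":0.6},
    {"tx":0,"ty":0,"tz":0,"ax":0,"ay":0,"az":0},
    {"tx":0,"ty":0,"tz":0,"ax":0,"ay":0,"az":0},
  ],
)

```text
time_s: 19.45
tool_pos: [0.5495, 0.0327, 0.0774]
tcp_rot: [-90.0, -7.6, 11.2]
contact_force: [8.2, 1.7, -0.8]
grip_width: 0.009
```

```bash
python3 - <<'E'
from p import *
p,R=report(10)
E
```

```text
t 19.95 p [0.5495 0.0327 0.0774] sd [0. 0. 0.] F_e [ 8.33 -1.27 -0.9 ] sd [0.65 0.62 0.56] M_e [-0.223 -1.389 -0.096] w 0.009
{'d': np.float64(17.85), 'zf': np.float64(52.34), 'th': np.float64(7.57), 'yo': np.float64(-0.25), 'yawerr': np.float64(-0.05)}
```

Emit:
carry_out(
  motion=[
    {"tx":0.0001,"ty":0.00083,"tz":0,"ax":0,"ay":0,"az":0.5},
    {"tx":0.0001,"ty":0.00083,"tz":0,"ax":0,"ay":0,"az":0.5},
    {"tx":0.0001,"ty":0.00083,"tz":0,"ax":0,"ay":0,"az":0.5},
    {"tx":0,"ty":0,"tz":0,"ax":0,"ay":0,"az":0},
    {"tx":0,"ty":0,"tz":0,"ax":0,"ay":0,"az":0},
  ],
)

```text
time_s: 20.45
tool_pos: [0.5502, 0.0328, 0.0751]
tcp_rot: [-90.0, -6.1, 11.2]
contact_force: [8.6, 1.1, -0.3]
grip_width: 0.0093
```

```bash
python3 - <<'E'
from p import *
p,R=report(10)
E
```

```text
t 20.95 p [0.5501 0.0328 0.0751] sd [0. 0. 0.] F_e [ 8.23 -1.07 -0.28] sd [0.32 0.76 0.25] M_e [-0.188 -1.325 -0.125] w 0.0094
{'d': np.float64(17.57), 'zf': np.float64(52.17), 'th': np.float64(6.08), 'yo': np.float64(-0.26), 'yawerr': np.float64(-0.05)}
```

Emit:
carry_out(
  motion=[
    {"tx":8e-05,"ty":0.00082,"tz":0,"ax":0,"ay":0,"az":0.5},
    {"tx":8e-05,"ty":0.00082,"tz":0,"ax":0,"ay":0,"az":0.5},
    {"tx":0,"ty":0,"tz":0,"ax":0,"ay":0,"az":0},
  ],
)

```text
time_s: 21.25
tool_pos: [0.5505, 0.0329, 0.0735]
tcp_rot: [-90.0, -5.1, 11.2]
contact_force: [7.5, 0.6, 1.0]
grip_width: 0.0089
```

```bash
python3 - <<'E'
from p import *
p,R=report(8)
E
```

```text
t 21.65 p [0.5505 0.0329 0.0736] sd [0. 0. 0.] F_e [ 7.88 -0.85  0.44] sd [0.28 0.43 0.53] M_e [-0.195 -1.278 -0.123] w 0.0093
{'d': np.float64(17.42), 'zf': np.float64(52.09), 'th': np.float64(5.09), 'yo': np.float64(-0.28), 'yawerr': np.float64(-0.05)}
```

Emit:
carry_out(
  motion=[
    {"tx":0,"ty":0.00075,"tz":0,"ax":0,"ay":0,"az":0.5},
    {"tx":0,"ty":0.00075,"tz":0,"ax":0,"ay":0,"az":0.5},
    {"tx":0,"ty":0,"tz":0,"ax":0,"ay":0,"az":0},
  ],
)

```text
time_s: 21.95
tool_pos: [0.5507, 0.0329, 0.072]
tcp_rot: [-90.0, -4.1, 11.2]
contact_force: [7.9, 0.3, 1.3]
grip_width: 0.0088
```

```bash
python3 - <<'E'
from p import *
p,R=report(8)
E
```

```text
t 22.35 p [0.5507 0.0329 0.0721] sd [0. 0. 0.] F_e [ 8.1  -1.23  0.63] sd [0.62 0.46 0.39] M_e [-0.207 -1.261 -0.131] w 0.0087
{'d': np.float64(17.48), 'zf': np.float64(52.05), 'th': np.float64(4.09), 'yo': np.float64(-0.29), 'yawerr': np.float64(-0.05)}
```

Emit:
carry_out(
  motion=[
    {"tx":0,"ty":0.00075,"tz":0,"ax":0,"ay":0,"az":0.5},
    {"tx":0,"ty":0.00075,"tz":0,"ax":0,"ay":0,"az":0.5},
    {"tx":0,"ty":0,"tz":0,"ax":0,"ay":0,"az":0},
  ],
)

```text
time_s: 22.65
tool_pos: [0.5508, 0.0329, 0.0705]
tcp_rot: [-90.0, -3.1, 11.2]
contact_force: [8.4, -0.2, 1.4]
grip_width: 0.0087
```

```bash
python3 - <<'E'
from p import *
p,R=report(6)
E
```

```text
t 22.95 p [0.5508 0.0329 0.0706] sd [0. 0. 0.] F_e [ 8.03 -1.11  0.72] sd [0.45 0.23 0.33] M_e [-0.202 -1.276 -0.11 ] w 0.0089
{'d': np.float64(17.56), 'zf': np.float64(52.0), 'th': np.float64(3.09), 'yo': np.float64(-0.29), 'yawerr': np.float64(-0.04)}
```

Emit:
carry_out(
  motion=[
    {"tx":0,"ty":0.00075,"tz":0,"ax":0,"ay":0,"az":0.5},
    {"tx":0,"ty":0.00075,"tz":0,"ax":0,"ay":0,"az":0.5},
    {"tx":0,"ty":0,"tz":0,"ax":0,"ay":0,"az":0},
  ],
)

```text
time_s: 23.25
tool_pos: [0.551, 0.0329, 0.069]
tcp_rot: [-90.0, -2.1, 11.2]
contact_force: [9.0, 0.5, 0.8]
grip_width: 0.0089
```

```bash
python3 - <<'E'
from p import *
p,R=report(6)
E
```

```text
t 23.55 p [0.5509 0.0329 0.0691] sd [0. 0. 0.] F_e [ 8.23 -0.98  1.01] sd [0.4  0.24 0.22] M_e [-0.2   -1.274 -0.105] w 0.0089
{'d': np.float64(17.65), 'zf': np.float64(51.96), 'th': np.float64(2.09), 'yo': np.float64(-0.3), 'yawerr': np.float64(-0.04)}
```

Emit:
carry_out(
  motion=[
    {"tx":0.0001,"ty":0.00085,"tz":0,"ax":0,"ay":0,"az":0.42},
    {"tx":0.0001,"ty":0.00085,"tz":0,"ax":0,"ay":0,"az":0.42},
    {"tx":0.0001,"ty":0.00085,"tz":0,"ax":0,"ay":0,"az":0.42},
    {"tx":0.0001,"ty":0.00085,"tz":0,"ax":0,"ay":0,"az":0.42},
    {"tx":0,"ty":0,"tz":0,"ax":0,"ay":0,"az":0},
  ],
)

```text
time_s: 24.05
tool_pos: [0.5513, 0.0331, 0.0656]
tcp_rot: [-90.0, -0.4, 11.2]
contact_force: [7.2, 0.1, 1.3]
grip_width: 0.009
```

```bash
python3 - <<'E'
from p import *
p,R=report(8)
E
```

```text
t 24.45 p [0.5513 0.0331 0.0656] sd [0. 0. 0.] F_e [ 8.24 -0.66  0.76] sd [0.46 0.67 0.7 ] M_e [-0.114 -1.26  -0.143] w 0.0092
{'d': np.float64(17.47), 'zf': np.float64(50.98), 'th': np.float64(0.41), 'yo': np.float64(-0.18), 'yawerr': np.float64(-0.05)}
```

Emit:
carry_out(
  motion=[
    {"tx":0,"ty":0.0004,"tz":0,"ax":0,"ay":0,"az":0.2},
    {"tx":0,"ty":0.0004,"tz":0,"ax":0,"ay":0,"az":0.2},
    {"tx":0,"ty":0,"tz":0,"ax":0,"ay":0,"az":0},
  ],
)

```text
time_s: 24.75
tool_pos: [0.5513, 0.0332, 0.0648]
tcp_rot: [-90.0, -0.0, 11.2]
contact_force: [8.3, 0.9, 1.4]
grip_width: 0.0094
```

```bash
python3 - <<'E'
from p import *
p,R=report(6)
c=optics.get_image('scene')[:,:,::-1][130:270,150:310]
cv2.imwrite("pics/l4.png",cv2.resize(c,None,fx=4.2,fy=4.2,interpolation=cv2.INTER_CUBIC))
E
```

```text
t 25.05 p [0.5513 0.0331 0.0648] sd [0. 0. 0.] F_e [ 8.26 -0.55  0.71] sd [0.41 0.54 0.34] M_e [-0.123 -1.259 -0.14 ] w 0.0091
{'d': np.float64(17.5), 'zf': np.float64(50.81), 'th': np.float64(0.01), 'yo': np.float64(-0.17), 'yawerr': np.float64(-0.05)}
```

View pics/l4.png

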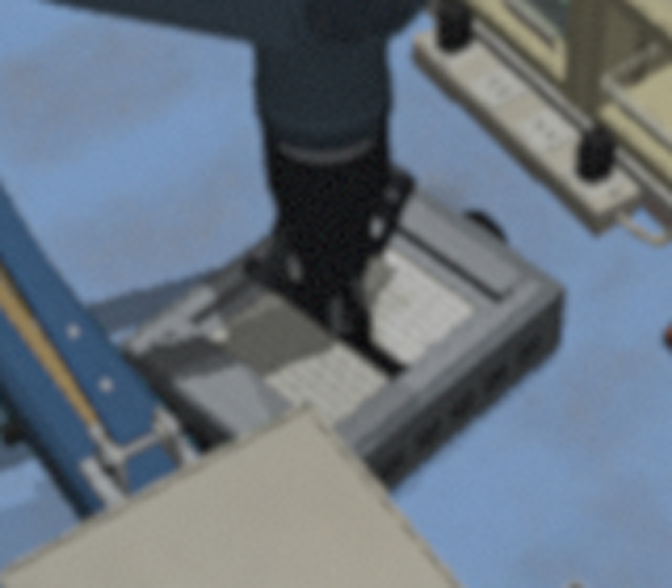

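The panel lies flat below both lips, with a thin dark gap along the back lip. Now I'll let the spring push it back.

Emit:
carry_out(
  motion=[
    {"tx":0.0008,"ty":0.0001,"tz":0,"ax":0,"ay":0,"az":0},
    {"tx":0.0008,"ty":0.0001,"tz":0,"ax":0,"ay":0,"az":0},
    {"tx":0.0008,"ty":0.0001,"tz":0,"ax":0,"ay":0,"az":0},
    {"tx":0.0008,"ty":0,"tz":0,"ax":0,"ay":0,"az":0},
    {"tx":0.0008,"ty":0,"tz":0,"ax":0,"ay":0,"az":0},
    {"tx":0.0008,"ty":0,"tz":0,"ax":0,"ay":0,"az":0},
    {"tx":0,"ty":0,"tz":0,"ax":0,"ay":0,"az":0},
  ],
)

```text
time_s: 25.8
tool_pos: [0.5549, 0.034, 0.0644]
tcp_rot: [-90.0, 0.1, 11.2]
contact_force: [4.0, 0.5, 5.9]
grip_width: 0.0087
```

```bash
python3 - <<'E'
from p import *
p,R=report(6)
E
```

```text
t 26.1 p [0.5549 0.034  0.0644] sd [0. 0. 0.] F_e [ 3.84 -0.63  5.78] sd [0.47 0.44 0.58] M_e [-0.111 -0.76  -0.157] w 0.0091
{'d': np.float64(13.81), 'zf': np.float64(50.55), 'th': np.float64(-0.13), 'yo': np.float64(-0.06), 'yawerr': np.float64(-0.03)}
```

Emit:
carry_out(
  motion=[
    {"tx":0,"ty":-0.0004,"tz":0,"ax":0,"ay":0,"az":0},
    {"tx":0.0008,"ty":0,"tz":0,"ax":0,"ay":0,"az":0},
    {"tx":0.0008,"ty":0,"tz":0,"ax":0,"ay":0,"az":0},
    {"tx":0,"ty":0,"tz":0,"ax":0,"ay":0,"az":0},
  ],
)

```text
time_s: 26.5
tool_pos: [0.556, 0.0342, 0.0643]
tcp_rot: [-90.0, 0.2, 11.2]
contact_force: [3.3, 0.4, 6.1]
grip_width: 0.0089
```

```bash
python3 - <<'E'
from p import *
p,R=report(6)
E
```

```text
t 26.8 p [0.556  0.0342 0.0644] sd [0. 0. 0.] F_e [ 3.4  -0.65  5.36] sd [0.42 0.55 0.3 ] M_e [-0.107 -0.701 -0.163] w 0.0092
{'d': np.float64(12.68), 'zf': np.float64(50.65), 'th': np.float64(-0.19), 'yo': np.float64(-0.03), 'yawerr': np.float64(-0.02)}
```

Emit:
carry_out(
  motion=[
    {"tx":0,"ty":-0.0006,"tz":0,"ax":0,"ay":0,"az":-0.2},
    {"tx":0.0008,"ty":0,"tz":0,"ax":0,"ay":0,"az":0},
    {"tx":0.0008,"ty":0,"tz":0,"ax":0,"ay":0,"az":0},
    {"tx":0,"ty":0,"tz":0,"ax":0,"ay":0,"az":0},
  ],
)

```text
time_s: 27.2
tool_pos: [0.5573, 0.0345, 0.0644]
tcp_rot: [-90.0, 0.0, 11.2]
contact_force: [4.2, -1.1, 2.1]
grip_width: 0.0094
```

```bash
python3 - <<'E'
from p import *
p,R=report(6)
E
```

```text
t 27.5 p [0.5572 0.0345 0.0644] sd [0. 0. 0.] F_e [ 4.14 -1.51  1.81] sd [0.51 0.41 0.46] M_e [-0.222 -0.656 -0.094] w 0.0087
{'d': np.float64(11.39), 'zf': np.float64(50.39), 'th': np.float64(-0.03), 'yo': np.float64(0.04), 'yawerr': np.float64(-0.02)}
```

Emit:
carry_out(
  motion=[
    {"tx":0.0007,"ty":0,"tz":0,"ax":0,"ay":0,"az":0},
    {"tx":0.0007,"ty":0,"tz":0,"ax":0,"ay":0,"az":0},
    {"tx":0.0007,"ty":0,"tz":0,"ax":0,"ay":0,"az":0},
    {"tx":0,"ty":0,"tz":0,"ax":0,"ay":0,"az":0},
  ],
)

```text
time_s: 27.9
tool_pos: [0.5592, 0.035, 0.0644]
tcp_rot: [-90.0, 0.0, 11.2]
contact_force: [2.6, -1.4, 2.1]
grip_width: 0.0095
```

```bash
python3 - <<'E'
from p import *
p,R=report(6)
E
```

```text
t 28.2 p [0.5592 0.035  0.0644] sd [0. 0. 0.] F_e [ 2.6  -1.01  2.26] sd [0.34 0.29 0.42] M_e [-0.193 -0.407 -0.06 ] w 0.009
{'d': np.float64(9.34), 'zf': np.float64(50.42), 'th': np.float64(-0.03), 'yo': np.float64(0.1), 'yawerr': np.float64(-0.02)}
```

Emit:
carry_out(
  motion=[
    {"tx":0.0005,"ty":0,"tz":0,"ax":0,"ay":0,"az":0},
    {"tx":0.0005,"ty":0,"tz":0,"ax":0,"ay":0,"az":0},
    {"tx":0,"ty":0,"tz":0,"ax":0,"ay":0,"az":0},
  ],
)

```text
time_s: 28.5
tool_pos: [0.5603, 0.0352, 0.0643]
tcp_rot: [-90.0, 0.0, 11.2]
contact_force: [1.3, -0.3, 2.2]
grip_width: 0.0092
```

```bash
python3 - <<'E'
from p import *
p,R=report(6)
E
```

```text
t 28.8 p [0.5603 0.0352 0.0644] sd [0. 0. 0.] F_e [ 2.63 -0.92  1.49] sd [0.67 0.23 0.4 ] M_e [-0.142 -0.404 -0.07 ] w 0.0091
{'d': np.float64(8.29), 'zf': np.float64(50.4), 'th': np.float64(-0.03), 'yo': np.float64(0.09), 'yawerr': np.float64(-0.02)}
```

Still spring load, no back-wall contact. I'll release it here and let the spring finish.

Emit:
carry_out(
  motion=[
    {"tx":0,"ty":0,"tz":0,"ax":0,"ay":0,"az":0},
    {"tx":0,"ty":0,"tz":0,"ax":0,"ay":0,"az":0},
    {"tx":0,"ty":0,"tz":0,"ax":0,"ay":0,"az":0},
    {"tx":0,"ty":0,"tz":0,"ax":0,"ay":0,"az":0},
    {"tx":0,"ty":0,"tz":0,"ax":0,"ay":0,"az":0},
  ],
  hand=45,
)

```text
time_s: 29.3
tool_pos: [0.5601, 0.0352, 0.0643]
tcp_rot: [-90.0, 0.0, 11.2]
contact_force: [0.2, 0.1, 0.0]
grip_width: 0.0384
```

Emit:
carry_out(
  motion=[
    {"tx":0,"ty":-0.004,"tz":0,"ax":0,"ay":0,"az":0},
    {"tx":0,"ty":-0.01,"tz":0,"ax":0,"ay":0,"az":0},
    {"tx":0,"ty":-0.02,"tz":0,"ax":0,"ay":0,"az":0},
    {"tx":0,"ty":-0.03,"tz":0,"ax":0,"ay":0,"az":0},
    {"tx":0,"ty":-0.03,"tz":0,"ax":0,"ay":0,"az":0},
    {"tx":0,"ty":-0.03,"tz":0,"ax":0,"ay":0,"az":0},
    {"tx":0,"ty":-0.02,"tz":0,"ax":0,"ay":0,"az":0},
    {"tx":0,"ty":0,"tz":0.035,"ax":0,"ay":0,"az":0},
    {"tx":0,"ty":0,"tz":0.045,"ax":0,"ay":0,"az":0},
    {"tx":0,"ty":0,"tz":0.045,"ax":0,"ay":0,"az":0},
    {"tx":0,"ty":0,"tz":0.045,"ax":0,"ay":0,"az":0},
    {"tx":0,"ty":0,"tz":0.045,"ax":0,"ay":0,"az":0},
    {"tx":0,"ty":0,"tz":0.045,"ax":0,"ay":0,"az":0},
    {"tx":0,"ty":0,"tz":0,"ax":0,"ay":0,"az":0},
    {"tx":0,"ty":0,"tz":0,"ax":0,"ay":0,"az":0},
    {"tx":0,"ty":0,"tz":0,"ax":0,"ay":0,"az":0},
  ],
)

```text
time_s: 30.9
tool_pos: [0.5103, 0.2893, 0.2091]
tcp_rot: [-90.0, -0.0, 11.1]
contact_force: [0.4, -0.6, 0.4]
grip_width: 0.0384
```

```bash
python3 - <<'E'
from p import *
im=optics.get_image('top')[:,:,::-1].copy(); sc=optics.get_image('scene')[:,:,::-1][130:270,150:310]
a,_,_=rectify(im,'top',H[:2],YAW,.058,.1,.09)
cv2.imwrite("pics/l5.png",np.hstack([cv2.resize(a,(360,400)),cv2.resize(sc,(430,400),interpolation=cv2.INTER_CUBIC)]))
g=cv2.cvtColor(a,cv2.COLOR_BGR2GRAY).astype(float)
for c0,c1 in((70,140),(220,290)):
    q=g[:,c0:c1].mean(1); print([(round(100-k*.5,1),int(q[k])) for k in list(range(28,64,3))+list(range(336,372,3))])
s=readout.read_state(); print(s['time_s'],s['tool_pos'],s['contact_force'])
E
```

```text
[(86.0, 214), (84.5, 213), (83.0, 203), (81.5, 171), (80.0, 127), (78.5, 113), (77.0, 144), (75.5, 183), (74.0, 205), (72.5, 219), (71.0, 221), (69.5, 221), (-68.0, 214), (-69.5, 205), (-71.0, 195), (-72.5, 185), (-74.0, 182), (-75.5, 194), (-77.0, 211), (-78.5, 220), (-80.0, 219), (-81.5, 217), (-83.0, 218), (-84.5, 220)]
[(86.0, 213), (84.5, 212), (83.0, 203), (81.5, 179), (80.0, 140), (78.5, 122), (77.0, 144), (75.5, 180), (74.0, 202), (72.5, 215), (71.0, 221), (69.5, 223), (-68.0, 215), (-69.5, 204), (-71.0, 193), (-72.5, 182), (-74.0, 182), (-75.5, 195), (-77.0, 213), (-78.5, 224), (-80.0, 226), (-81.5, 224), (-83.0, 223), (-84.5, 223)]
31.0 [0.51052758 0.28883328 0.20886237] [-0.34172413 -0.15049262  0.25049374]
```

View pics/l5.png

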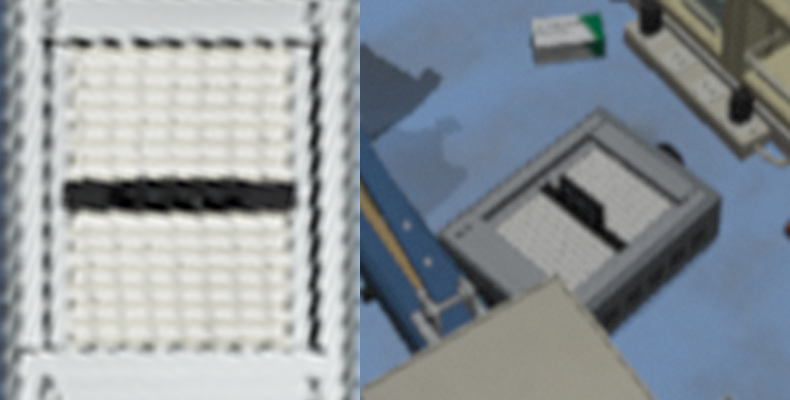

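```bash
python3 -c "
from cell import ticket; print(ticket.job_done())"
```

```text
the job is handed in; nothing more can be done
None
```

The filter panel is back in the dust extractor, level on its ledges and under both lips. I released it and handed the job in at about 31 s of the 58 s allowed.

- **How it went:** I tilted the panel 15°, tucked its front edge under the front lip and felt the bar about 1.25 mm further forward than the camera had suggested. I pushed the bar back 9.5–10.5 mm, lowered the back edge past its lip, and eased the panel back until about 0.3 mm of travel was left. Then I released it.
- **Forces:** averaged readings on the bar peaked at about 8.3 N (single readings up to 9.0 N), and vertical force stayed under about 6 N. I felt no catch at the back lip.
- **Final pictures:** the panel is flat with no rim showing at either lip, the grip is near the middle, and the gripper is well clear with no force on it. I saw nothing moved in the parts of the scene I viewed, but I did not measure the other objects again.
- **Not fully settled:**
  - While pressing, the bar force suggested up to 1.5 mm less travel than the arm position did, so I went by force; the two agreed once the panel was flat.
  - The bar's final reading can't be seen, so "home" rests on the arm's position at release (within about 0.3 mm of it) and the pictures.

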